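# Hook a shelf arm into slotted uprights and lock it

## Task

Fit the loose metal shelf arm to the drying rack's stand: pick it up, put its two claws into the upper pair of slots in the uprights, then press it down until the spring catch snaps and locks it, and let go. The uprights are clamped by hand and may sit up to 6 mm higher or lower and 4 mm nearer or farther than marked, so feel your way and do not force it (never over about 70 N between it and the uprights); leave the other things on the table where they are.

Things in the scene. Friction and masses are not known exactly. Their poses are not given: they have to be found in the camera images.
- bracket_grip (a point): grip point of the loose aluminium shelf arm (0.35 kg), which stands on the table: in the tall rear part of its upright blade, 78 mm above its underside. x points to the claws, y across, z up. Here the blade is 10 mm thick (y), from x = -32 to +22 mm, top 19 mm above this point; further forward it is 8 mm thick, 40 mm high, ends at x = -110 mm. Foot flange 44 mm wide, 5 mm thick
- stand_seat (a point): marked point on the fixed stand: where bracket_grip lies, with the same axes, when the arm is locked and the uprights are clamped in mid position. x points into the stand, square to the uprights, z up. The uprights may really be up to 4 mm off either way in x, 6 mm in z; y is true. With the arm level, the claws enter the slots when it is held 14 to 18 mm above its final height
- catch (a joint): spring catch low between the uprights, m: 0 = fully out, about 0.004 = pushed back by the arm. Nose sloped on top, flat below. The arm's weight alone rests on it half-way; pressed down (5 to 12 N at the blade; 15 N is enough) its bottom bar passes and the catch springs out to 0 over it, as the necks reach the slots' lower edges
- stand: fixed stand; origin on the table, below the front face of the two steel uprights (the rails; mid position): 24 mm wide, at y = +-22 mm, wall 4 mm, top 172 mm high. Upper slots 10 mm wide, 142 to 168 mm high (mid). Pushed 11.4 mm in, the dimples meet the uprights; then the arm drops 14 to 18 mm till its necks rest on the slots' lower edges. Foot plate 150 mm wide, 12 mm high, x -45 to 110 mm
- bracket: the same arm; origin at the underside, 30 mm behind bracket_grip, same axes. Four dimples on the back plate (64 mm wide, 101 tall) end at x = 0 and bear on the uprights. Two claws at y = +-22 mm, 6 mm wide, reach 11.4 mm (x) beyond them: a neck 87 to 95 mm above the underside, from its end a lip down to 73 mm, 3 mm of play behind the wall. Bottom bar 7 mm high, catch window above
- pot: bystander: pale clay pot, 80 mm across, 44 mm tall, on the grey board; origin at its underside
- block: bystander: black sanding block 52x80x25 mm; origin at its underside
- bottle: bystander: water bottle with cap, 66 mm across, 196 mm tall; origin at its underside
- rib: bystander: flat wooden rib 36x100x8 mm; origin at its underside
There are look-alikes about, which are no part of the job. Leave any purple look-alike of the bracket alone.

How it is judged:
On the way, in this order (a step that is already met when the one before it is completed fails the run):
1. the shelf arm is lifted clear of the table (height (world z) of bracket_grip above 0.105 m), for 0.1 s.
2. the claws are in the slots, before the arm is lowered (x of bracket_grip in the frame of stand_seat above -0.007 m and z of bracket_grip in the frame of stand_seat between 0.0065 and 0.026 m and y of bracket_grip in the frame of stand_seat between -0.006 and 0.006 m), for 0.1 s.
At the end, for the whole second after the job is handed in: The shelf arm hangs locked by its claws in the upper slots: the catch is out over its bottom bar (joint under 1.2 mm), its grip point is within 8 mm in x, 6 mm in y and -10 to +7.5 mm in z of the stand's marked seat, tilted less than 0.1 rad, at rest (value of joint catch below 0.0012 m and x of bracket_grip in the frame of stand_seat between -0.008 and 0.008 m and y of bracket_grip in the frame of stand_seat between -0.006 and 0.006 m and z of bracket_grip in the frame of stand_seat between -0.01 and 0.0075 m and angle between bracket's own z axis and vertical below 0.1 rad and linear speed of bracket below 0.02 m/s); the robot touches nothing.
It fails at once if the shelf arm is forced against the stand with more than 70 N (contact force between bracket and rails above 70 N).
It fails at once if a bystander is moved more than 20 mm (distance of any of pot, block, bottle, rib from where it was at the start of the episode above 0.02 m).
It also fails if it takes over 54 s, if anything falls off the work surface, if the arm or the gripper's body presses on something with over 40 N, if the wrist force passes 120 N, or if a joint passes its speed limit or range.

## Robot

A 6-joint arm with a two-finger parallel gripper is mounted at the origin on a cart in front of the work surface, level with it; the furniture and walls round the work are solid. World frame = base frame: x ahead of the robot, y to its left, z up, the work surface at z = 0. Lengths are in m, angles in rad, forces in N, time in s.
With the tool pointing down it reaches from about 0.275 to 0.725 m from the base axis. Payload 15.9 kg.
Tool frame: the origin (TCP) lies midway between the tips of the shut fingers; the grasp point (between the pads) lies r.grasp_offset behind it (r.grasp_offset is the distance from the TCP to the grasp point, in m); x points along the fingers, z is the direction in which the jaws open and shut, and the axes are right-handed (so a half turn about x gives the same grasp; the last joint's range is limited). The gripper opens to 85 mm and grips with 20 to 120 N. Pads are 22 mm wide; open, the fingers measure 114 mm over their backs; the gripper's body (76 mm by 85 mm) begins 54 mm behind the grasp point. The pads swing forward as they close: fully open they stand 13 mm farther back than shut.
Start: joints at [1.338, 0.213, -0.034, 1.323, 0, 1.571], TCP at [0.115, 0.486, 0.231] pointing down, gripper open.
Joint ranges: [-2.98, 2.98], [-0.74, 1.72], [-1.14, 1.35], [-2.1, 2.04], [-1.57, 1.44], [-3.14, 3.14]. Speed limits (rad/s): [1.89, 1.89, 2.39, 2.57, 3.14, 3.14].

## Interface

Orientations are given as a unit quaternion [x, y, z, w].
In Python, from bench import r gives the robot as it stands. Calls block until the motion is done:
- r.move_pose(position, orientation): joint-space move of the TCP to a pose.
- r.movel(position, orientation=None, vel=0.15): straight line of the TCP; orientation=None keeps the orientation; vel is the mean speed in m/s.
- r.movej(angles): joint-space move.
- r.let_go() and r.close_gripper(grasp_force=None): open the fingers fully, or close them until they stop; grasp_force is the grip in N (None keeps the last).
- r.pause(seconds).
- r.ik(position, orientation): joint angles nearest the present ones, or None.
- r.get_state(): the state.
- r.camera(name): name is "side" or "top"; returns (picture, depth): 420x560x3 uint8, red, green, blue; 420x560 float32, m along the optical axis (not along the pixel's ray), 0 where there is no reading.
- r.camera_params(name): a dict with "fx", "fy", "cx", "cy" (pixels), "k1" (the pictures are not rectified: a ray, as slopes to the right and down, at radius r is drawn at 1 + k1 r^2 times it, then the intrinsics apply), "cam_to_world" (4x4, takes a point from camera to world coordinates). Camera axes: x right, y up, looking along -z (the intrinsics and any distortion apply to the point x, -y, -z); pixel columns grow to the right and rows downward; lengths in m; the calibration is good to about 2 mm. A picture is of the moment at which its call begins. camera_params takes no time and is no camera call.
A pose or a line that the arm cannot do raises r.PlanningError and nothing moves.
- r.close_job(): hands the job in, once; it reports no verdict.
The state is a dict: "time_s": time; "qpos": joint angles; "qd": joint speeds; "effort": joint torques, N m; "tcp_pos": TCP position; "eef_rot": TCP orientation; "contact_force": force on the tool from outside, world axes, zero at the start; "moment": the same for the moment, N m; "grip_width": finger opening in m.
Only numpy, scipy, OpenCV 4.12 (cv2) and the standard library are available. Lean on these libraries where they do the work, as an engineer would, in place of code of your own. Each camera call takes 0.05 s, during which the arm holds its last target.

## Working session

There is one attempt and no reset: what is moved stays moved. The work goes in short steps, each a Python script; the robot and the scene stay as the last script left them, time stands still between calls to the robot, and variables do not carry over. Pictures are saved under pics/ and viewed, and the job is handed in when it is done.

```bash
ls; mkdir -p pics
python3 - <<'E'
from bench import r
import cv2,numpy as np
s=r.get_state(); print(s['time_s'],s['tcp_pos'],s['eef_rot'],s['contact_force'],s['grip_width'],r.grasp_offset)
for n in ('side','top'):
    im,d=r.camera(n); np.savez('cam_'+n,im=im,d=d); cv2.imwrite(f'pics/{n}0.png',im[:,:,::-1])
    p=r.camera_params(n); print(n,{k:(np.round(v,4).tolist()) for k,v in p.items()})
E
```

```text
pics
0.0 [0.11528094 0.4861592  0.2307969 ] [-0.43881495  0.55500329  0.43827353  0.55437271] [-0.37569864 -0.47800851  0.39452415] 0.08526607192244635 0.0187
side {'fx': 457.9773, 'fy': 457.9773, 'cx': 280.8061, 'cy': 201.9541, 'k1': -0.0199, 'cam_to_world': [[-0.9233, 0.1909, -0.3332, 0.0421], [-0.384, -0.4602, 0.8005, 1.2194], [-0.0005, 0.8671, 0.4982, 0.821], [0.0, 0.0, 0.0, 1.0]]}
top {'fx': 477.9838, 'fy': 477.9838, 'cx': 281.8015, 'cy': 207.556, 'k1': -0.1624, 'cam_to_world': [[-0.0024, 0.9921, -0.1256, 0.3779], [-0.9999, -0.0011, 0.0104, 0.0453], [0.0101, 0.1257, 0.992, 1.3852], [0.0, 0.0, 0.0, 1.0]]}
```

View pics/side0.png

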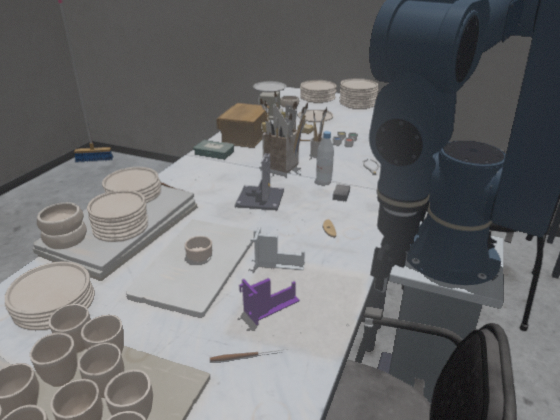

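View pics/top0.png

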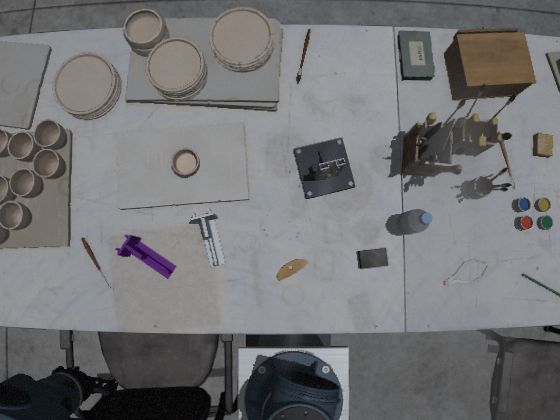

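The top view shows the grey bracket around (207,238), back plate and claws at row ~213. The stand is at (323,166) and the purple look-alike at (147,257). I'll zoom in.

```bash
cat > h.py <<'E'
import numpy as np,cv2
from bench import r
def cloud(n,im=None,d=None):
    p=r.camera_params(n)
    if d is None:
        z=np.load(f'cam_{n}.npz');d=z['d']
    v,u=np.mgrid[0:420,0:560]
    K=np.array([[p['fx'],0,p['cx']],[0,p['fy'],p['cy']],[0,0,1]])
    pts=np.stack([u,v],-1).reshape(-1,1,2).astype(np.float64)
    s=cv2.undistortPoints(pts,K,np.array([p['k1'],0,0,0.])).reshape(420,560,2)
    P=np.stack([s[...,0]*d,-s[...,1]*d,-d],-1)
    M=p['cam_to_world']; return P@M[:3,:3].T+M[:3,3]
def ray(n,uv):
    p=r.camera_params(n)
    K=np.array([[p['fx'],0,p['cx']],[0,p['fy'],p['cy']],[0,0,1]])
    s=cv2.undistortPoints(np.array(uv,float).reshape(-1,1,2),K,np.array([p['k1'],0,0,0.])).reshape(-1,2)
    M=p['cam_to_world']; D=np.c_[s[:,0],-s[:,1],-np.ones(len(s))]@M[:3,:3].T
    return M[:3,3],D
def onplane(n,uv,z):
    o,D=ray(n,uv); return o+D*((z-o[2])/D[:,2])[:,None]
E
python3 - <<'E'
from h import *
ims={n:np.load(f'cam_{n}.npz')['im'][:,:,::-1] for n in('side','top')}
def crop(n,x,y,w,h,k,o): cv2.imwrite('pics/'+o,cv2.resize(ims[n][y:y+h,x:x+w],None,fx=k,fy=k,interpolation=cv2.INTER_CUBIC))
a=cv2.resize(ims['top'][195:275,175:245],None,fx=7,fy=7,interpolation=cv2.INTER_NEAREST)
b=cv2.resize(ims['top'][125:205,288:358],None,fx=7,fy=7,interpolation=cv2.INTER_NEAREST)
cv2.imwrite('pics/t1.png',np.hstack([a,b])[:, :][:560,:800] if 0 else cv2.resize(np.hstack([a,b]),(800,457)))
a=cv2.resize(ims['side'][225:275,245:315],None,fx=6,fy=6,interpolation=cv2.INTER_NEAREST)
b=cv2.resize(ims['side'][145:215,225:295],None,fx=5.5,fy=5.5,interpolation=cv2.INTER_NEAREST)
c=np.zeros((400,800,3),np.uint8);c[:300,:420]=a;c[:385,425:800]=b[:,:375];cv2.imwrite('pics/s1.png',c)
for n in('top','side'):
    P=cloud(n); np.save('P_'+n,P)
P=np.load('P_top.npy')
for nm,(x,y,w,h) in dict(br=(180,200,60,75),st=(288,125,70,80)).items():
    Q=P[y:y+h,x:x+w]; 
    print(nm); print('table z',np.median(Q[...,2]), [ (t,int((Q[...,2]>t).sum())) for t in (.01,.03,.05,.08,.09,.15)])
E
```

```text
br
table z 5.766963243136747e-05 [(0.01, 594), (0.03, 395), (0.05, 280), (0.08, 216), (0.09, 190), (0.15, 21)]
st
table z 0.003864014484278422 [(0.01, 1905), (0.03, 507), (0.05, 380), (0.08, 280), (0.09, 258), (0.15, 136)]
```

View pics/t1.png

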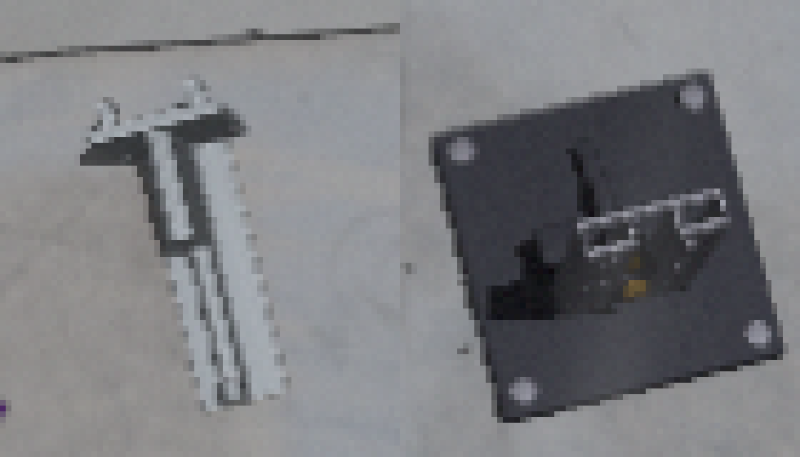

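View pics/s1.png

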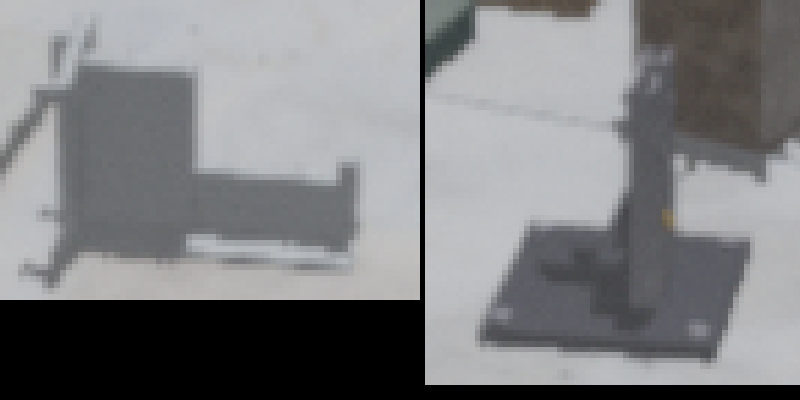

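Bracket is at left in the crop, with the claws pointing up and slightly left. The stand's plate is a clean dark quad, and its rails show bright tops. Next I'll measure poses from contours on known planes.

Run:
```python
from h import *
im=np.load('cam_top.npz')['im'];P=np.load('P_top.npy')
# plate
g=im.max(2).astype(int)
m=np.zeros(g.shape,np.uint8); m[125:205,288:360]=(g[125:205,288:360]<115)
m=cv2.morphologyEx(m,cv2.MORPH_CLOSE,np.ones((7,7)))
c=max(cv2.findContours(m,0,cv2.CHAIN_APPROX_NONE)[0],key=cv2.contourArea)
W=onplane('top',c.reshape(-1,2),.012)
rc=cv2.minAreaRect((W[:,:2]*1000).astype(np.float32)); print('plate rect mm',rc)
print(cv2.boxPoints(rc).round(1).tolist())
# rails: depth points
S=np.zeros(g.shape,bool);S[125:205,288:360]=1
q=P[S&(P[...,2]>.160)&(P[...,2]<.18)]; print('rail top',len(q),q.mean(0),np.percentile(q[:,2],[5,50,95]))
print('rail rect',cv2.minAreaRect((q[:,:2]*1000).astype(np.float32)))
for lo,hi in((.02,.05),(.05,.1),(.1,.16),(.16,.25)):
    q=P[S&(P[...,2]>lo)&(P[...,2]<hi)];print(lo,hi,len(q),q.mean(0).round(4))
# bracket
B=np.zeros(g.shape,bool);B[200:278,180:240]=1
for lo,hi in((.003,.015),(.035,.05),(.085,.1),(.1,.11),(.11,.5)):
    mm=B&(P[...,2]>lo)&(P[...,2]<hi);q=P[mm]
    if len(q)>3: print('br',lo,hi,len(q),q.mean(0).round(4),cv2.minAreaRect((q[:,:2]*1000).astype(np.float32)))
a=np.zeros((80,140,3),np.uint8)
z=np.hstack([P[195:275,175:245,2],P[125:205,288:358,2]])
cv2.imwrite('pics/z.png',cv2.resize(cv2.applyColorMap((np.clip(z/.2,0,1)*255).astype(np.uint8),cv2.COLORMAP_JET),(800,457),interpolation=0))
```

```text
plate rect mm ((669.1747436523438, -87.25064849853516), (157.03433227539062, 163.1828155517578), 13.555688858032227)
[[573.7000122070312, -26.299999237060547], [612.0, -185.0], [764.5999755859375, -148.1999969482422], [726.4000244140625, 10.5]]
rail top 93 [ 0.64974539 -0.09822948  0.16463737] [0.16081461 0.16434906 0.16924245]
rail rect ((649.0203857421875, -98.706787109375), (17.98291778564453, 69.56732177734375), 13.834661483764648)
0.02 0.05 173 [ 0.6708 -0.0822  0.0372]
0.05 0.1 138 [ 0.6463 -0.0982  0.073 ]
0.1 0.16 129 [ 0.6449 -0.0976  0.132 ]
0.16 0.25 93 [ 0.6497 -0.0982  0.1646]
br 0.003 0.015 699 [0.4674 0.235  0.0059] ((463.3007507324219, 241.16744995117188), (223.29623413085938, 173.20999145507812), 0.2047100067138672)
br 0.035 0.05 96 [0.4467 0.2295 0.0401] ((459.89947509765625, 219.98001098632812), (134.4325408935547, 61.839263916015625), 25.853151321411133)
br 0.085 0.1 153 [0.5038 0.2456 0.0953] ((507.56072998046875, 240.14395141601562), (78.18746948242188, 58.461456298828125), 41.73704147338867)
br 0.1 0.11 28 [0.516  0.2462 0.1013] ((503.48187255859375, 242.56216430664062), (38.3143424987793, 58.527854919433594), 13.640130996704102)
```

View pics/z.png

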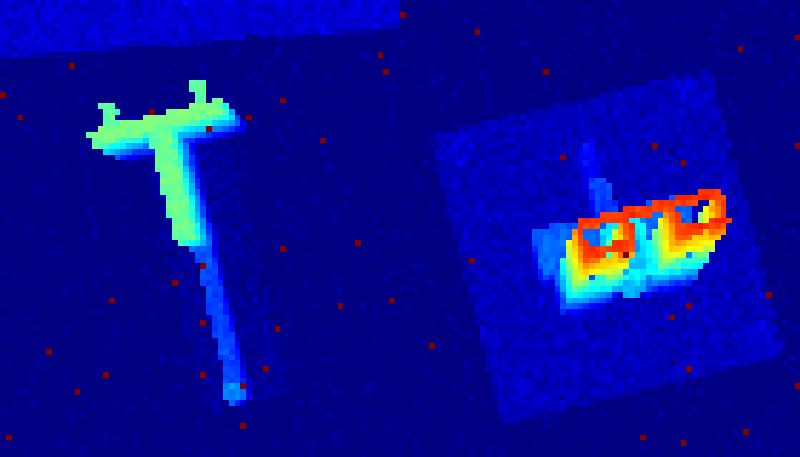

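Run:
```python
from h import *
im=np.load('cam_top.npz')['im'];P=np.load('P_top.npy')
Z=cv2.medianBlur(P[...,2].astype(np.float32),3)
def rect(m,z):
    m=m.astype(np.uint8); c=max(cv2.findContours(m,0,cv2.CHAIN_APPROX_NONE)[0],key=cv2.contourArea)
    W=onplane('top',c.reshape(-1,2),z)[:,:2]*1000
    return W
m=np.zeros(Z.shape,bool);m[125:205,288:358]=Z[125:205,288:358]>.006
W=rect(m,.012)
# robust: fit four sides
(cx,cy),_,_=cv2.minAreaRect(W.astype(np.float32)); 
yaw=np.radians(13.6)
for it in range(4):
    e=np.array([np.cos(yaw),np.sin(yaw)]);f=np.array([-e[1],e[0]])
    A=(W-[cx,cy])@e;B=(W-[cx,cy])@f
    sides=[]
    for s,t,sg in((A,B,1),(A,B,-1),(B,A,1),(B,A,-1)):
        k=(np.abs(t)<60)&(sg*s>68)
        p=np.polyfit(t[k],s[k],1);res=s[k]-np.polyval(p,t[k]);kk=np.abs(res)<2.5
        p=np.polyfit(t[k][kk],s[k][kk],1); sides.append((p[1],p[0],kk.sum()))
    dy=np.mean([-sides[0][1],-sides[1][1],sides[2][1],sides[3][1]])
    d=e*(sides[0][0]+sides[1][0])/2+f*(sides[2][0]+sides[3][0])/2
    cx+=d[0];cy+=d[1];yaw+=dy
print('plate',cx,cy,np.degrees(yaw),[np.round(s,4).tolist() for s in sides])
e=np.array([np.cos(yaw),np.sin(yaw)]);f=np.array([-e[1],e[0]])
O=np.array([cx,cy])-32.5*e; print('stand origin',O)
# bolts
g=im.astype(int).min(2)
S=np.zeros(Z.shape,bool);S[125:205,288:358]=1
n,l,st,cc=cv2.connectedComponentsWithStats(((g>125)&S&m).astype(np.uint8))
for i in range(1,n):
    if st[i,4]>3:
        w=onplane('top',cc[i:i+1],.014)[0]*1000; print('blob',cc[i].round(1),st[i,4],((w[:2]-O)@np.c_[e,f]).round(1))
for lo,hi in((.12,.14),(.14,.158),(.158,.18)):
    q=P[S&(Z>lo)&(Z<hi)&(P[...,2]>lo)&(P[...,2]<hi)]; L=(q[:,:2]*1000-O)@np.c_[e,f]
    print(lo,'x',np.percentile(L[:,0],[2,10,50,90,98]).round(1),'y',np.percentile(L[:,1],[0,2,10,50,90,98,100]).round(1), 'z',np.percentile(q[:,2],[2,50,98]))
```

```text
plate 671.0890894827828 -92.50190924058037 13.888612060596312 [[76.2774, -0.0019, 37.0], [-76.2774, -0.0003, 40.0], [73.7334, -0.0056, 38.0], [-73.7334, 0.0034, 37.0]]
stand origin [ 639.53925268 -100.30305002]
blob [339.2 141.8] 4 [ 95.7 -64.2]
blob [323.5 168. ] 6 [30.   1.6]
blob [350.1 182.9] 9 [-31.5 -63. ]
blob [309.3 193. ] 7 [-31.8  60.7]
0.12 x [-0.2  0.3  1.2 12.9 16. ] y [-33.3 -32.9 -30.2 -10.7  33.3  33.8  33.8] z [0.12024035 0.1310334  0.13988988]
0.14 x [ 0.3  0.5  1.5 13.  15.1] y [-33.2 -32.8 -29.3 -10.8  33.   33.7  33.7] z [0.14054764 0.15143797 0.15789115]
0.158 x [ 0.7  1.6 14.3 17.2 18.3] y [-33.3 -32.7 -27.1   3.7  28.   32.8  33.3] z [0.15890934 0.16431006 0.16982197]
```

Run:
```python
from h import *
P=np.load('P_top.npy')
Z=cv2.medianBlur(P[...,2].astype(np.float32),3)
S=np.zeros(Z.shape,bool);S[200:278,180:242]=1
S&=np.abs(P[...,2]-Z)<.004
q=P[S&(Z>.09)&(Z<.108)][:,:2]*1000; lo=P[S&(Z>.034)&(Z<.06)][:,:2]*1000
yaw=np.radians(13)
for it in range(5):
    e=np.array([np.cos(yaw),np.sin(yaw)]);f=np.array([-e[1],e[0]])
    L=q@np.c_[e,f]; M=lo@np.c_[e,f]
    # blade pixels: within 60mm..: behind plate
    xp=np.percentile(L[:,0],97)
    ym=np.median(M[:,1]) 
    xmax=L[:,0].max()
    bl=L[(L[:,0]<xmax-30)]
    p=np.polyfit(bl[:,0],bl[:,1],1); yaw+=np.arctan(p[0])
    print('yaw',np.degrees(yaw),'blade n',len(bl),'y',np.median(bl[:,1]),bl[:,1].min(),bl[:,1].max(),'x min',np.sort(L[:,0])[:4],'max',np.sort(L[:,0])[-6:].round(1))
pm=L[(L[:,0]>xmax-27)&(L[:,0]<xmax-8)]
print('plate y',np.sort(pm[:,1])[[0,1,2,-3,-2,-1]].round(1), 'hist x',np.histogram(L[:,0],np.arange(L[:,0].min(),L[:,0].max()+3,3)))
cl=L[L[:,0]>xmax-7];print('claws',cl.round(1).tolist())
print('low blade', np.percentile(M[:,0],[0,2,50,98]),np.percentile(M[:,1],[2,50,98]))
ft=P[S&(Z>.003)&(Z<.009)][:,:2]*1000@np.c_[e,f];k=(abs(ft[:,1]-np.median(L[:,1]))<35)&(ft[:,0]>np.median(L[:,0])-150)&(ft[:,0]<np.median(L[:,0])); ft=ft[k]
print('flange',len(ft),np.percentile(ft[:,0],[1,50]),np.percentile(ft[:,1],[1,5,50,95,99]))
np.save('ef',np.c_[e,f])
print('e',e,f)
```

```text
yaw 14.363252020639996 blade n 52 y 124.89684738590178 120.304748042923 131.03728531304333 x min [504.8979832  505.56811538 506.1074377  506.91152666] max [570.7 572.3 572.7 572.8 574.  575.7]
yaw 14.454822915683557 blade n 52 y 112.38998159538386 107.56165861450297 118.20766247774736 x min [507.71839471 508.45353218 509.05379594 509.65344759] max [573.4 574.6 575.1 576.1 576.4 578. ]
yaw 14.46097240044884 blade n 52 y 111.56073522951094 106.70341445763584 117.37552567752795 x min [507.89755984 508.63704927 509.24139473 509.82730068] max [573.6 574.7 575.3 576.3 576.5 578.1]
yaw 14.461385371443159 blade n 52 y 111.50503658132116 106.6457688934608 117.31963238862377 x min [507.90954528 508.6493269  509.2539464  509.83892921] max [573.6 574.7 575.3 576.3 576.6 578.1]
yaw 14.461413104667617 blade n 52 y 111.50129607132975 106.64189763958953 117.31587880506085 x min [507.91034995 508.65015119 509.25478911 509.83970991] max [573.6 574.7 575.3 576.3 576.6 578.1]
plate y [ 81.   82.6  83.1 139.9 141.7 143.2] hist x (array([ 5,  3,  2,  4,  5,  4,  3,  3,  5,  4,  3,  5,  3,  5,  4,  4,  5,
       16, 24, 21,  4,  3,  4,  1]), array([507.91034995, 510.91034995, 513.91034995, 516.91034995,
       519.91034995, 522.91034995, 525.91034995, 528.91034995,
       531.91034995, 534.91034995, 537.91034995, 540.91034995,
       543.91034995, 546.91034995, 549.91034995, 552.91034995,
       555.91034995, 558.91034995, 561.91034995, 564.91034995,
       567.91034995, 570.91034995, 573.91034995, 576.91034995,
       579.91034995]))
claws [[578.1, 88.9], [576.6, 92.5], [575.3, 89.4], [574.7, 86.9], [573.2, 90.5], [572.2, 87.6], [576.3, 135.2], [573.6, 135.8]]
low blade [430.77659525 432.78338263 491.17631434 561.60258504] [ 84.13792596 110.37685889 134.94269962]
flange 299 [429.03655487 479.66933591] [ 90.09225107  92.07822637 104.03573526 131.4004187  133.7947452 ]
e [0.96831616 0.24972746] [-0.24972746  0.96831616]
```

The size checks agree: claw, flange and blade ends all give the same grip point, about (0.493, 0.243), at yaw 14.46°. The plate measures 155x150 and the rails are symmetric in y. Now the grasp.

```bash
cat >> h.py <<'E'
from scipy.spatial.transform import Rotation as R
def quat(yaw_deg,s=1):
    y=np.radians(yaw_deg); z=s*np.array([-np.sin(y),np.cos(y),0]); x=np.array([0,0,-1.]); 
    return R.from_matrix(np.c_[x,np.cross(z,x),z]).as_quat()
def st(t=''):
    s=r.get_state(); print(t,round(s['time_s'],2),np.round(s['tcp_pos'],4),'F',np.round(s['contact_force'],2),'M',np.round(s['moment'],2),'w',round(s['grip_width'],4),flush=True); return s
E
python3 - <<'E'
from h import *
for s in(1,-1):
    for p,y in(((.493,.2428,.06),14.46),((.493,.2428,.2),14.46),((.61,-.1075,.16),13.89)):
        q=r.ik(p,quat(y,s)); print(s,None if q is None else np.round(q,3))
E
```

```text
1 [ 0.458  0.405 -0.217  0.949  0.     0.205]
1 [0.458 0.322 0.032 1.28  0.    0.205]
1 [-0.174  0.482  0.166  1.255  0.    -0.417]
-1 [ 0.458  0.405 -0.217  0.949  0.    -2.936]
-1 [ 0.458  0.322  0.032  1.28   0.    -2.936]
-1 [-0.174  0.482  0.166  1.255  0.     2.725]
```

Run:
```python
from h import *
q=quat(14.46)
r.move_pose([.493,.2428,.16],q); st('above')
r.movel([.493,.2428,.078-r.grasp_offset],vel=.12); st('at')
im,d=r.camera('top');cv2.imwrite('pics/g_top.png',cv2.resize(im[180:285,160:260,::-1],None,fx=5,fy=5))
im,d=r.camera('side');cv2.imwrite('pics/g_side.png',cv2.resize(im[180:290,220:340,::-1],None,fx=5,fy=5))
```

```text
above 1.77 [0.4927 0.2435 0.1601] F [0.07 0.17 0.22] M [-0.02  0.03  0.02] w 0.0854
at 2.76 [0.4934 0.2431 0.06  ] F [0.03 0.   0.28] M [ 0.06 -0.05  0.05] w 0.0856
```

View pics/g_side.png

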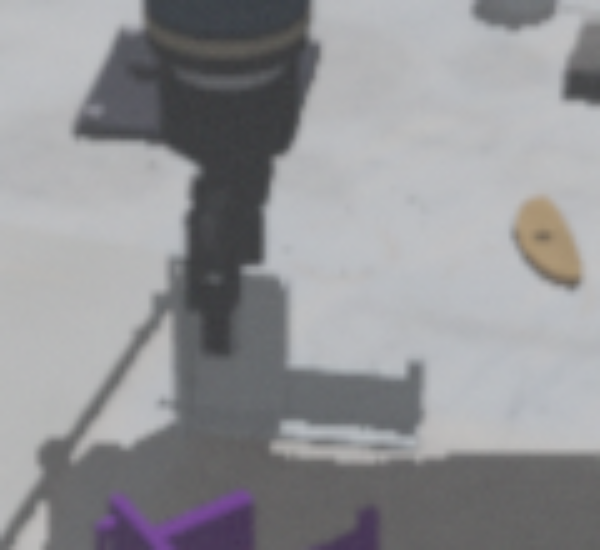

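View pics/g_top.png

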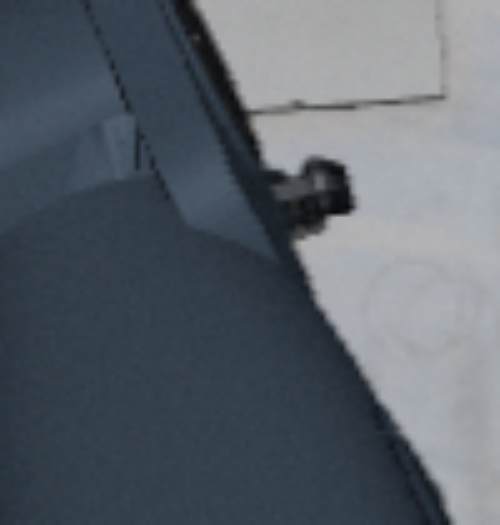

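Fingers straddle the tall rear part as planned. Closing and lifting.

Run:
```python
from h import *
r.close_gripper(100); s=st('closed')
p=s['tcp_pos']
r.movel([p[0],p[1],p[2]+.13],vel=.12); st('lift')
e=np.array([np.cos(np.radians(13.89)),np.sin(np.radians(13.89))]);O=np.array([.63954,-.10030])
g=O-e*(.030+.060)
q=quat(13.89)
r.move_pose([g[0],g[1],.133+.020+.016-r.grasp_offset],q); st('pre')
for n in('top','side'):
    im,d=r.camera(n);np.savez('pre_'+n,im=im,d=d);cv2.imwrite(f'pics/pre_{n}.png',im[:,:,::-1])
im=np.load('pre_side.npz')['im'];cv2.imwrite('pics/pre_s.png',cv2.resize(im[110:230,200:330,::-1],None,fx=5,fy=5,interpolation=cv2.INTER_CUBIC))
im=np.load('pre_top.npz')['im'];cv2.imwrite('pics/pre_t.png',cv2.resize(im[120:240,270:400,::-1],None,fx=5,fy=5,interpolation=cv2.INTER_CUBIC))
```

```text
closed 3.54 [0.4929 0.2428 0.0592] F [ 0.43 -0.59 -2.84] M [ 0.08 -0.13 -0.04] w 0.0093
lift 4.78 [0.4926 0.2426 0.1884] F [-0.89 -0.01 -4.61] M [ 0.02 -0.05  0.02] w 0.0091
pre 6.17 [ 0.5524 -0.1209  0.1504] F [ 0.34  0.39 -2.85] M [ 0.07 -0.1  -0.02] w 0.009
```

View pics/pre_s.png

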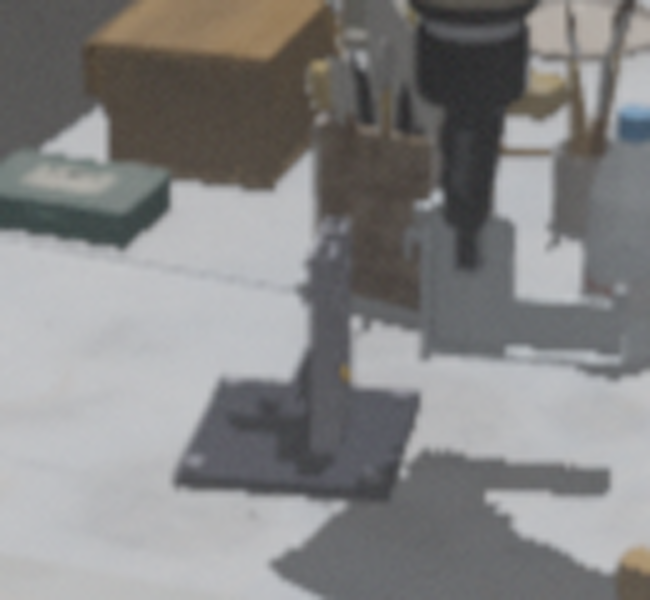

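View pics/pre_t.png

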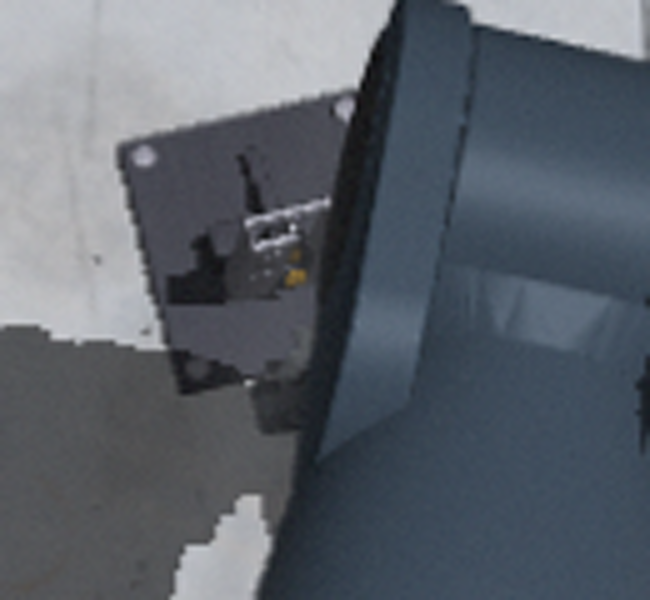

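Run:
```python
from h import *
z=np.load('pre_side.npz');d=z['d'].copy();P=cloud('side',d=d)
e=np.array([.97076,.24005]);f=np.array([-.24005,.97076]);O=np.array([.63954,-.10030])
L=np.dstack([(P[...,:2]-O)@np.c_[e,f]*1000,P[...,2]*1000])
def rep(nm,m):
    q=L[m];print(nm,len(q),'x',np.percentile(q[:,0],[1,5,50,95,99]).round(1),'y',np.percentile(q[:,1],[5,25,50,75,95]).round(1),'z',np.percentile(q[:,2],[1,5,50,95,99]).round(1));return q
a=np.zeros((420,560),bool);a[150:205,255:280]=1
rail=a&(L[...,2]>30)&(L[...,2]<185)&(abs(L[...,0]-10)<25)&(abs(L[...,1])<45)
q=rep('rail all',rail)
side=rail&(L[...,1]>28)
q=rep('rail side',side)
for lo in range(40,180,20):
    k=(q[:,2]>lo)&(q[:,2]<lo+20)
    if k.sum()>3: print('  z',lo,'xmin/max',np.percentile(q[k,0],[3,97]).round(1),'y',np.median(q[k,1]).round(2))
print('rail top z sorted',np.sort(L[rail][:,2])[-15:].round(1))
bm=np.zeros((420,560),bool);bm[145:190,278:325]=1
b=bm&(abs(L[...,1]-5)<14)&(L[...,2]>85)&(L[...,2]<195)&(L[...,0]<-50)&(L[...,0]>-240)
q=rep('blade',b)
for c in range(-165,-70,8):
    k=(abs(q[:,0]-c)<4)
    if k.sum()>3: print('  x',c,'y',np.median(q[k,1]).round(2),'z',np.percentile(q[k,2],[2,98]).round(1),k.sum())
```

```text
rail all 397 x [ 0.1  0.8  8.4 29.2 34. ] y [-29.2   3.3  28.   33.   37.5] z [ 31.3  36.5  99.7 167.  169.6]
rail side 198 x [ 0.6  1.4 11.4 28.9 34.3] y [29.  31.  33.  35.1 39.8] z [ 30.8  34.5  94.3 161.2 167. ]
  z 40 xmin/max [ 2.2 33.5] y 34.35
  z 60 xmin/max [ 2.6 16.8] y 32.1
  z 80 xmin/max [ 1.4 16.7] y 32.8
  z 100 xmin/max [ 1.6 16.9] y 33.09
  z 120 xmin/max [ 0.6 19.3] y 31.81
  z 140 xmin/max [ 0.8 19.2] y 32.01
  z 160 xmin/max [ 0.8 17.3] y 33.21
rail top z sorted [167.8 167.9 168.  168.5 168.5 168.6 168.7 168.8 169.4 169.6 169.6 169.7
 170.1 170.3 170.7]
blade 712 x [-195.7 -188.7 -110.7  -66.9  -64.5] y [-1.4  2.2  4.9  8.2 16.5] z [ 94.8  97.5 126.2 186.  193.5]
  x -165 y 3.45 z [ 97.8 134.6] 32
  x -157 y 4.26 z [ 97.  131.9] 26
  x -149 y 3.61 z [ 96.5 132.8] 26
  x -141 y 5.09 z [ 96.1 135.4] 29
  x -133 y 3.31 z [ 97.  134.3] 27
  x -125 y 4.04 z [ 95.3 133.4] 24
  x -117 y 4.93 z [ 96.2 191.3] 63
  x -109 y 4.22 z [ 98.4 190.1] 65
  x -101 y 5.99 z [ 98.6 190.5] 59
  x -93 y 8.03 z [ 95.  186.2] 55
  x -85 y 6.45 z [ 98.7 184.4] 60
  x -77 y 4.78 z [ 97.5 182.4] 50
```

```bash
cat >> h.py <<'E'
e=np.array([.97076,.24005]);f=np.array([-.24005,.97076]);O=np.array([.63954,-.10030])
def tgt(x,y,z):  # grip point relative to stand front face (mm), z height mm
    g=O+(e*x+f*y)/1000; return [g[0],g[1],z/1000-.0188]
def loc(s):
    p=np.array(s['tcp_pos']); d=(p[:2]-O)*1000; F=np.array(s['contact_force'])
    return np.r_[d@e,d@f,p[2]*1000+18.8].round(2), np.r_[F[:2]@e,F[:2]@f,F[2]].round(1)
E
python3 - <<'E'
from h import *
q=quat(13.89)
r.movel(tgt(-46,-.4,147),q,vel=.08); r.pause(.2)
s=r.get_state();l,F0=loc(s);print(s['time_s'],l,F0)
np.save('F0',F0)
for x in np.arange(-44,-27,1.5):
    r.movel(tgt(x,-.4,147),vel=.02); s=r.get_state();l,F=loc(s);print(round(s['time_s'],2),x,l,F-F0,np.round(s['moment'],2),flush=True)
    if np.linalg.norm(F-F0)>9: break
E
```

```text
7.2333 [-46.14  -0.54 147.38] [-0.1 -1.1 -3.5]
7.48 -44.0 [-43.91  -0.44 147.09] [ 0.9  1.2 -1. ] [ 0.02 -0.09 -0.03]
7.73 -42.5 [-42.43  -0.39 146.99] [-0.6  1.2 -0.2] [ 0.01 -0.08 -0.03]
7.98 -41.0 [-42.02  -0.37 146.73] [-8.4  0.5  2.2] [-0.3   1.22 -0.02]
8.23 -39.5 [-41.76  -0.36 146.54] [-17.9   1.3   5.3] [-0.67  2.68  0.02]
```

Contact right at the expected face position, so the claws are blocked and not in the slots. Backing off and searching in z.

Run:
```python
from h import *
F0=np.load('F0.npy')
for z in (144.5,149.5,152.5,142):
    r.movel(tgt(-44,-.4,loc(r.get_state())[0][2]),vel=.05)
    r.movel(tgt(-44,-.4,z),vel=.05)
    blocked=False
    for x in (-42,-40.5,-39,-37,-35,-33):
        r.movel(tgt(x,-.4,z),vel=.03); s=r.get_state();l,F=loc(s);print(round(s['time_s'],2),x,z,l,F-F0,flush=True)
        if np.linalg.norm(F-F0)>9: blocked=True;break
    if not blocked: break
```

```text
8.98 -42 144.5 [-41.79  -0.4  144.5 ] [ 1.   0.3 -0.1]
9.23 -40.5 144.5 [-40.42  -0.39 144.49] [-0.1  1.2 -0.9]
9.48 -39 144.5 [-38.92  -0.42 144.52] [-0.2  0.8  0.2]
9.73 -37 144.5 [-36.92  -0.42 144.47] [-0.5  0.5  0.2]
9.98 -35 144.5 [-34.89  -0.43 144.48] [0.8 0.5 0. ]
10.23 -33 144.5 [-32.9  -0.4 144.5] [ 0.6  1.4 -0.1]
```

The claws are in at grip height 144.5 mm, so the rails sit about 4 to 5 mm low. Pushing to the dimples, then down.

Run:
```python
from h import *
F0=np.load('F0.npy')
z=144.5
for x in np.arange(-32,-27,.7):
    r.movel(tgt(x,-.4,z),vel=.02); s=r.get_state();l,F=loc(s);print(round(s['time_s'],2),round(x,1),l,F-F0,flush=True)
    if F[0]-F0[0]<-4: break
xc=l[0]; r.pause(.15)
X=xc-.6
r.movel(tgt(X,-.4,z),vel=.02); r.pause(.1)
print('x used',X)
for z in np.arange(142.5,120,-1.5):
    r.movel(tgt(X,-.4,z),vel=.03); s=r.get_state();l,F=loc(s);print(round(s['time_s'],2),z,l,F-F0,flush=True)
    if np.linalg.norm(F-F0)>8: break
np.save('X',X)
```

```text
10.48 -32.0 [-31.96  -0.38 144.47] [-0.6  0.7 -0.9]
10.73 -31.3 [-31.28  -0.4  144.5 ] [-0.3  0.8  0.1]
10.98 -30.6 [-30.75  -0.43 144.46] [-1.7  1.3  0.6]
11.23 -29.9 [-30.55  -0.39 144.45] [-6.   1.7  2.8]
x used -31.150000000000002
11.98 142.5 [-31.18  -0.34 142.32] [ 0.2  1.  -0.6]
12.23 141.0 [-31.17  -0.35 140.88] [5.3 7.9 4.2]
```

Run:
```python
from h import *
F0=np.load('F0.npy');X=float(np.load('X.npy'))
def rd(t):
    r.pause(.1);s=r.get_state();l,F=loc(s);print(t,round(s['time_s'],2),l,(F-F0).round(1),np.round(s['moment'],2),flush=True);return l,F-F0
rd('hold')
for y in (0.,.5,1.0):
    r.movel(tgt(X,y,141),vel=.02); l,F=rd(f'y{y}')
im,d=r.camera('side');cv2.imwrite('pics/in_s.png',cv2.resize(im[130:230,220:330,::-1],None,fx=6,fy=6,interpolation=cv2.INTER_CUBIC))
```

```text
hold 12.33 [-31.45  -0.37 140.9 ] [-4.3  0.1 -2.8] [-0.13  0.72 -0.04]
y0.0 12.68 [-3.1430e+01  3.0000e-02  1.4089e+02] [-7.6  4.3 -7.2] [-0.41  2.3  -0.13]
y0.5 13.03 [-31.35   0.66 140.96] [-3.   1.1  3.1] [ 0.02  0.47 -0.12]
y1.0 13.38 [-31.32   1.13 140.98] [-6.6  1.6  1. ] [-0.02  0.83 -0.12]
```

View pics/in_s.png

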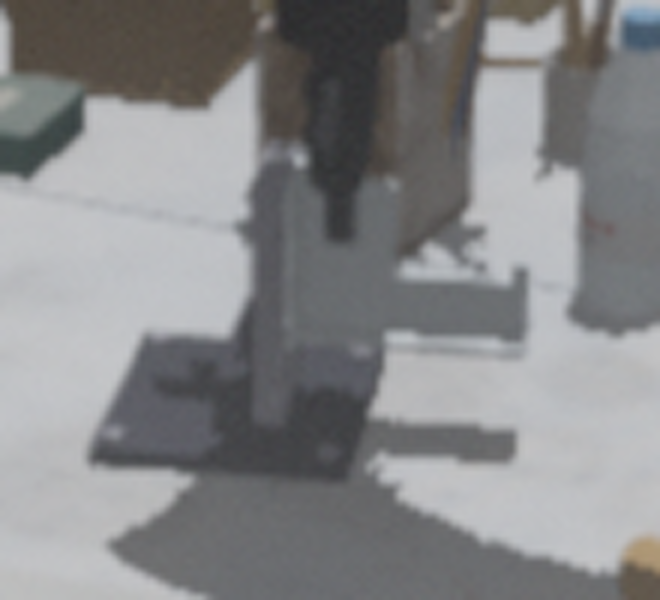

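Side view: the bracket is against the rail and level. The forces are small and noisy with no y jam. Centre y at +0.3, ease x slightly, and go on down with a guard.

Run:
```python
from h import *
F0=np.load('F0.npy');X=float(np.load('X.npy'))-.5;y=.3
r.movel(tgt(X,y,141),vel=.02)
for z in np.arange(140,122,-1):
    r.movel(tgt(X,y,z),vel=.02); s=r.get_state();l,F=loc(s);print(round(s['time_s'],2),z,l,(F-F0).round(1),np.round(s['moment'],2),flush=True)
    if np.linalg.norm(F-F0)>14: break
```

```text
13.93 140 [-31.37   0.28 140.11] [-1.9  4.2 -0.2] [-0.32  1.57  0.04]
14.18 139 [-31.53   0.28 139.12] [ 4.4 -2.3 14.7] [ 0.36 -2.29  0.02]
```

Run:
```python
from h import *
F0=np.load('F0.npy');y=.3
def rd(t):
    r.pause(.15);s=r.get_state();l,F=loc(s);print(t,round(s['time_s'],2),l,(F-F0).round(1),np.round(s['moment'],2),np.round(R.from_quat(s['eef_rot']).as_matrix()[:,0],4)[:2],flush=True);return l,F-F0
rd('hold')
z=139.3
r.movel(tgt(-31.6,y,z),vel=.02);rd('up')
for x in (-31,-30.5,-31.5,-32.3,-33):
    r.movel(tgt(x,y,z),vel=.02);l,F=rd(f'x{x}')
    if np.linalg.norm(F)>22:break
```

```text
hold 14.33 [-31.57   0.23 139.15] [-1.4 -2.3  2.9] [ 0.24 -1.19 -0.05] [ 0.0003 -0.0001]
up 14.73 [-31.58   0.31 139.29] [ 5.7 -2.4 15.7] [ 0.29 -2.29  0.  ] [0. 0.]
x-31 15.13 [-31.27   0.34 139.18] [ 0.5 -1.2 11.6] [ 0.08 -1.05 -0.07] [-0.0006  0.    ]
x-30.5 15.53 [-30.95   0.36 139.07] [-5.4  1.7  1.9] [-0.27  1.04 -0.07] [-0.001  -0.0001]
x-31.5 15.93 [-31.4    0.29 139.38] [ -9.2   4.  -10.6] [-0.44  2.81 -0.05] [ 0.0002 -0.    ]
x-32.3 16.33 [-32.23   0.35 139.2 ] [ 5.1 -2.5  7.2] [ 0.37 -2.41  0.  ] [0.     0.0001]
x-33 16.73 [-32.97   0.3  139.31] [-0.7  1.4 -0.5] [-0.   -0.14  0.02] [0. 0.]
```

At x = −33 it's force-free, and closer in the dimples rub and chatter. So the clear mid-play position is about −32.2; I'll descend there.

Run:
```python
from h import *
F0=np.load('F0.npy');X=-32.4;y=.3
r.movel(tgt(X,y,139.3),vel=.02)
for z in np.arange(138,122,-1):
    r.movel(tgt(X,y,z),vel=.02); r.pause(.05);s=r.get_state();l,F=loc(s);print(round(s['time_s'],2),z,l,(F-F0).round(1),np.round(s['moment'],2),flush=True)
    if np.linalg.norm(F-F0)>14: break
```

```text
17.28 138 [-32.48   0.27 138.1 ] [-5.   4.3 -3.3] [-0.6   2.47  0.06]
17.58 137 [-32.46   0.28 137.03] [ 2.7  1.8 17.2] [-0.02 -0.39  0.06]
```

Run:
```python
from h import *
F0=np.load('F0.npy')
for i in range(16):
    r.pause(.03);s=r.get_state();l,F=loc(s);print(round(s['time_s'],3),l,(F-F0).round(1))
```

```text
17.617 [-32.43   0.28 137.05] [-6.9  0.2 -6.4]
17.65 [-32.41   0.3  137.04] [ 0.4  3.5 12. ]
17.683 [-32.44   0.26 137.04] [-2.6 -1.2  1.2]
17.717 [-32.39   0.3  137.04] [-4.3  3.2  4.1]
17.75 [-32.4    0.28 137.05] [ 0.8 -1.4  6.8]
17.783 [-32.38   0.31 137.07] [-7.   4.3 -4.4]
17.817 [-32.4    0.31 137.04] [ 4.2 -2.2 13.4]
17.85 [-32.39   0.27 137.05] [ -9.1   4.2 -10. ]
17.883 [-32.42   0.32 137.02] [ 4.8 -1.4 18. ]
17.917 [-32.41   0.27 137.02] [ -9.7   4.  -10.8]
17.95 [-32.39   0.3  137.02] [ 4.4 -0.7 18.5]
17.983 [-32.42   0.28 137.02] [-8.3  2.3 -9.5]
18.017 [-32.38   0.31 136.98] [ 2.6  1.3 16.1]
18.05 [-32.4    0.32 137.01] [-6.4 -0.6 -3.3]
18.083 [-32.38   0.29 137.03] [-1.3  4.1 10.2]
18.117 [-32.43   0.28 137.02] [-2.  -1.4  2.6]
```

It's a contact chatter around a small mean of about 4 N. I'll use averaged force as the guard.

```bash
cat >> h.py <<'E'
def avg(t='',n=8):
    a=[];b=[]
    F0=np.load('F0.npy')
    for i in range(n):
        r.pause(.023);s=r.get_state();l,F=loc(s);a.append(F-F0);b.append(l)
    a=np.array(a);m=a.mean(0);p=np.mean(b,0)
    print(t,round(s['time_s'],2),p.round(2),'mean',m.round(1),'pk',abs(a).max(0).round(1),flush=True);return p,m,abs(a).max()
E
python3 - <<'E'
from h import *
X=-32.2;y=.3
for z in (136,134.5,133,131.5,130):
    r.movel(tgt(X,y,z),vel=.02);p,m,k=avg(z)
    if np.linalg.norm(m)>12 or k>32: break
E
```

```text
136 18.57 [-32.25   0.28 135.95] mean [-2.7  1.   4.1] pk [ 9.5  5.1 11.6]
134.5 19.02 [-32.1    0.37 134.35] mean [-0.   1.5 -0.2] pk [0.4 2.1 1. ]
133 19.47 [-32.2    0.3  132.97] mean [ 0.1  1.2 -0.2] pk [1.2 1.8 1.4]
131.5 19.92 [-32.21   0.3  131.48] mean [-0.   1.3 -0.2] pk [0.6 2.  1.1]
130 20.37 [-32.21   0.31 129.98] mean [ 0.   1.2 -0.1] pk [0.7 2.  0.7]
```

Run:
```python
from h import *
X=-31.3;y=.3
r.movel(tgt(X,y,130),vel=.02);p,m,k=avg('x')
for z in np.arange(129,118,-1):
    r.movel(tgt(X,y,z),vel=.02);p,m,k=avg(z,6)
    if m[2]>9 or np.linalg.norm(m)>14 or k>35: break
```

```text
x 20.82 [-31.36   0.29 129.98] mean [-0.8  0.8  0.1] pk [1.5 1.1 0.8]
129 21.22 [-31.36   0.32 128.9 ] mean [-1.   0.9 -0.9] pk [1.4 2.  1.5]
128 21.62 [-31.33   0.32 127.94] mean [-1.1  0.9 -0.8] pk [1.8 1.5 1.6]
127 22.02 [-31.25   0.26 127.14] mean [-2.2  0.8  2.9] pk [3.1 1.1 3.4]
126 22.42 [-31.13   0.22 126.83] mean [-6.8  2.3 12.8] pk [ 7.4  2.7 13.5]
```

Run:
```python
from h import *
X=-31.3;y=.3
for z in (125.5,125):
    r.movel(tgt(X,y,z),vel=.02);p,m,k=avg(z,6)
    if m[2]>22: break
for n in('top','side'):
    im,d=r.camera(n);np.savez('dn_'+n,im=im,d=d)
im=np.load('dn_side.npz')['im'];a=cv2.resize(im[145:215,245:315,::-1],(400,400),interpolation=cv2.INTER_CUBIC)
im=np.load('dn_top.npz')['im'];b=cv2.resize(im[130:220,280:370,::-1],(400,400),interpolation=cv2.INTER_CUBIC)
cv2.imwrite('pics/dn.png',np.hstack([a,b]))
```

```text
125.5 22.82 [-31.07   0.19 126.7 ] mean [-8.2  3.5 17.4] pk [ 8.5  4.2 18.1]
125 23.22 [-31.03   0.17 126.58] mean [-10.7   3.7  22. ] pk [11.2  4.2 23.1]
```

View pics/dn.png

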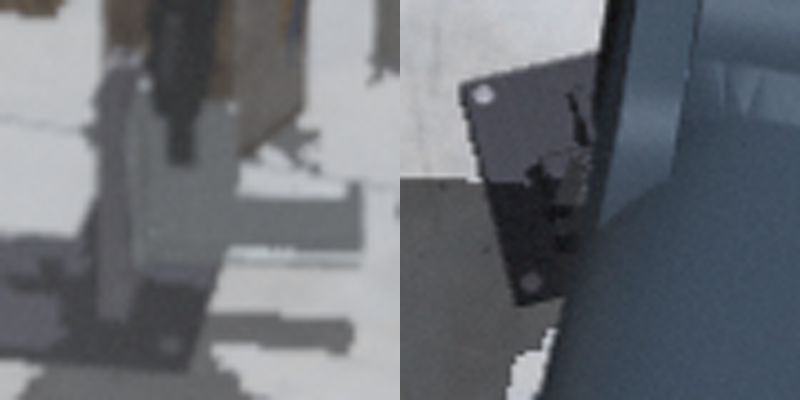

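Run:
```python
from h import *
X=-31.1;y=.3
for z in (126.9,127.8,128.5,129.2):
    r.movel(tgt(X,y,z),vel=.02);p,m,k=avg(z,6)
    if m[2]<-12: break
```

```text
126.9 23.72 [-31.13   0.25 127.03] mean [-5.6  2.   8. ] pk [6.2 2.7 8.8]
127.8 24.12 [-31.22   0.34 127.54] mean [-3.4  1.2  1. ] pk [4.2 1.6 1.7]
128.5 24.52 [-31.22   0.38 128.36] mean [-3.3  1.6 -1.5] pk [3.8 2.3 2.6]
129.2 24.92 [-31.18   0.33 129.21] mean [-4.8  1.9 -0.6] pk [5.4 2.6 0.9]
```

Run:
```python
from h import *
def go(fn,gx,gz):
    d=np.load(fn)['d'];P=cloud('side',d=d)
    L=np.dstack([(P[...,:2]-O)@np.c_[e,f]*1000,P[...,2]*1000])
    L[...,0]-=gx; L[...,2]-=gz
    w=np.zeros((420,560),bool);w[140:215,255:325]=1
    m=w&(abs(L[...,1]-4)<12)&(L[...,0]>-112)&(L[...,0]<25)&(L[...,2]<25)&(L[...,2]>-85)
    q=L[m];
    tops=[];bots=[]
    for c in range(-100,-38,6):
        k=abs(q[:,0]-c)<3; tops.append((c,np.percentile(q[k,2],97)));bots.append((c,np.percentile(q[k,2],3)))
    tops=np.array(tops);bots=np.array(bots)
    print(fn,'tops',tops[:,1].round(1),'fit',np.polyfit(tops[:,0],tops[:,1],1),'bots',bots[:,1].round(1),np.polyfit(bots[:,0],bots[:,1],1))
    print('   xmin',np.percentile(q[:,0],1), 'rear-blade edge', np.percentile(q[(q[:,2]>-20)&(q[:,2]<5),0],[1,3]), 'y side',np.median(q[:,1]))
go('pre_side.npz',-90,169.1)
go('dn_side.npz',-31.03,126.58)
P=cloud('side',d=np.load('dn_side.npz')['d'])
```

```text
pre_side.npz tops [-24.3 -36.7 -35.3 -34.7 -34.5 -37.2 -37.3 -36.3 -33.9 -35.  -37.4] fit [ -0.09139383 -41.17341493] bots [-68.8 -70.2 -72.7 -73.5 -70.8 -70.6 -71.3 -72.7 -72.9 -71.7 -71.6] [-2.93859335e-02 -7.35841218e+01]
   xmin -105.8642737263837 rear-blade edge [-29.14000769 -28.84790965] y side 4.555824554800312
dn_side.npz tops [-20.  -31.7 -30.5 -30.5 -33.1 -30.6 -34.4 -32.2 -31.1 -33.4 -32.7] fit [ -0.11594363 -39.04734512] bots [-67.1 -66.8 -67.5 -67.6 -70.3 -67.8 -68.6 -71.2 -69.2 -69.3 -69.8] [-5.15021564e-02 -7.22713404e+01]
   xmin -107.49345183922496 rear-blade edge [-103.43693696  -53.96608848] y side 3.717137032814892
```

The pull-up test shows it's not locked. The side picture shows the arm sits about 2 to 3 mm higher in the grip and pitched slightly nose-up, so the grip is what's holding it off. The claws are captive, so I'll let go, let it settle, and look.

Run:
```python
from h import *
X=-31.2;y=.3
r.movel(tgt(X,y,127.6),vel=.02);p,m,k=avg('low',4)
r.let_go(); st('open')
r.movel(tgt(X,y,127.6+85),vel=.15); avg('up',4)
for n in('top','side'):
    im,d=r.camera(n);np.savez('rl_'+n,im=im,d=d)
im=np.load('rl_side.npz')['im'];a=cv2.resize(im[145:215,245:315,::-1],(400,400),interpolation=cv2.INTER_CUBIC)
im=np.load('rl_top.npz')['im'];b=cv2.resize(im[130:220,280:370,::-1],(400,400),interpolation=cv2.INTER_CUBIC)
cv2.imwrite('pics/rl.png',np.hstack([a,b]))
d=np.load('rl_side.npz')['d'];P=cloud('side',d=d)
L=np.dstack([(P[...,:2]-O)@np.c_[e,f]*1000,P[...,2]*1000])
w=np.zeros((420,560),bool);w[140:215,255:325]=1
q=L[w&(abs(L[...,1]-4)<12)&(L[...,0]>-145)&(L[...,0]<-5)&(L[...,2]>30)&(L[...,2]<160)]
cs=np.arange(-130,-10,6)
for nm,pc in(('top',97),('bot',3)): print(nm,[(int(c),np.percentile(q[abs(q[:,0]-c)<3,2],pc).round(1)) for c in cs])
```

```text
low 25.27 [-31.19   0.21 127.58] mean [-3.7  0.5 -2. ] pk [3.8 1.3 2.5]
open 25.99 [ 0.6092 -0.1075  0.1088] F [ 0.22 -0.58 -0.24] M [0.03 0.   0.01] w 0.0854
up 26.81 [-31.69   0.5  211.36] mean [0.1 1.1 3.4] pk [1.3 2.  4.6]
top [(-130, np.float64(94.3)), (-124, np.float64(83.4)), (-118, np.float64(85.7)), (-112, np.float64(88.6)), (-106, np.float64(85.0)), (-100, np.float64(88.4)), (-94, np.float64(87.8)), (-88, np.float64(87.0)), (-82, np.float64(87.6)), (-76, np.float64(87.9)), (-70, np.float64(89.2)), (-64, np.float64(144.1)), (-58, np.float64(145.0)), (-52, np.float64(145.5)), (-46, np.float64(145.7)), (-40, np.float64(145.7)), (-34, np.float64(146.8)), (-28, np.float64(146.2)), (-22, np.float64(145.0)), (-16, np.float64(146.9))]
bot [(-130, np.float64(48.5)), (-124, np.float64(50.5)), (-118, np.float64(47.7)), (-112, np.float64(49.0)), (-106, np.float64(50.9)), (-100, np.float64(51.7)), (-94, np.float64(51.1)), (-88, np.float64(50.3)), (-82, np.float64(47.8)), (-76, np.float64(51.0)), (-70, np.float64(50.7)), (-64, np.float64(53.2)), (-58, np.float64(53.8)), (-52, np.float64(53.6)), (-46, np.float64(52.4)), (-40, np.float64(54.8)), (-34, np.float64(55.0)), (-28, np.float64(52.8)), (-22, np.float64(55.4)), (-16, np.float64(53.9))]
```

View pics/rl.png

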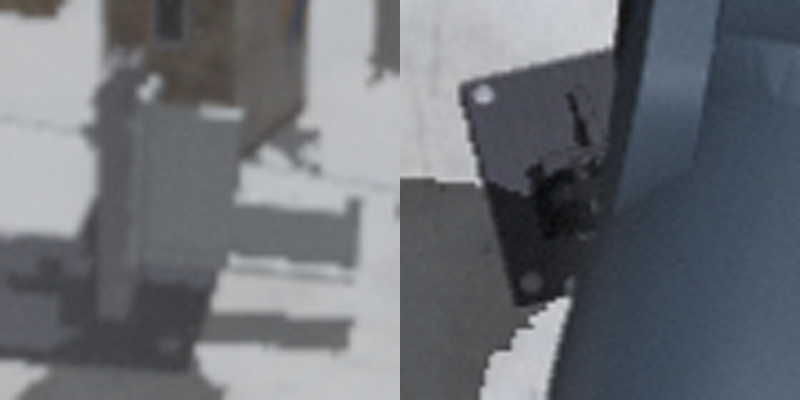

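It hangs on the claws, nose slightly low. Now I'll press the blade top with the closed fingertips, guarded.

Run:
```python
from h import *
X=-28;y=.3
r.close_gripper(40)
r.movel(tgt(X,y,180),vel=.15);r.pause(.2)
s=r.get_state();l,F0=loc(s);np.save('F0',F0);p,m,k=avg('base',6);np.save('F0',F0+m);
for z in np.arange(172,152,-1.0):
    r.movel(tgt(X,y,z),vel=.03);p,m,k=avg(z-18.8,4)
    if m[2]>14 or k>30: break
```

```text
base 28.39 [-2.769e+01  1.500e-01  1.808e+02] mean [ 0.5  0.4 -0.2] pk [1.  0.9 0.7]
153.2 28.91 [-28.04   0.32 171.94] mean [-0.3 -0.2  0.2] pk [0.9 0.6 0.6]
152.2 29.26 [-28.     0.3  171.01] mean [-0.1 -0.2 -0.2] pk [0.4 0.6 0.9]
151.2 29.61 [-28.02   0.31 169.97] mean [ 0.1 -0.3  0.4] pk [0.6 1.2 1. ]
150.2 29.96 [-28.02   0.31 168.97] mean [ 0.1 -0.4  0.1] pk [0.7 0.8 0.6]
149.2 30.31 [-28.01   0.31 167.99] mean [-0.1  0.1  0. ] pk [0.7 0.4 0.5]
148.2 30.66 [-28.02   0.3  166.96] mean [ 0.3  0.  -0.4] pk [0.7 0.6 0.9]
147.2 31.01 [-28.01   0.3  165.98] mean [-0.4  0.1 -0.3] pk [1.1 0.6 0.5]
146.2 31.36 [-28.02   0.32 164.96] mean [0.1 0.  0.3] pk [0.4 0.4 0.5]
145.2 31.71 [-27.94   0.28 164.05] mean [0.5 0.1 0.5] pk [1.  0.4 1. ]
144.2 32.06 [-27.87   0.23 163.72] mean [-3.   1.2  9.4] pk [3.6 1.4 9.8]
143.2 32.41 [-2.7840e+01  1.6000e-01  1.6347e+02] mean [-6.4  2.  18.3] pk [ 6.8  2.2 19.4]
```

Run:
```python
from h import *
r.movel(tgt(-28,.3,142.5+18.8),vel=.03);avg('press',4)
r.movel(tgt(-28,.3,215),vel=.2)
q=list(r.get_state()['qpos']); q[0]+=0.75; r.movej(q); st('aside')
for n in('top','side'):
    im,d=r.camera(n);np.savez('fn_'+n,im=im,d=d)
im=np.load('fn_side.npz')['im'];a=cv2.resize(im[145:215,245:315,::-1],(400,400),interpolation=cv2.INTER_CUBIC)
im=np.load('fn_top.npz')['im'];b=cv2.resize(im[140:210,290:360,::-1],(400,400),interpolation=cv2.INTER_CUBIC)
cv2.imwrite('pics/fn.png',np.hstack([a,b]))
```

```text
press 32.76 [-2.7810e+01  1.3000e-01  1.6332e+02] mean [-9.2  2.7 25.6] pk [10.1  2.9 26. ]
aside 34.84 [0.5216 0.3385 0.1966] F [-1.34  0.08  0.1 ] M [-0.01  0.02 -0.04] w -0.0003
```

View pics/fn.png

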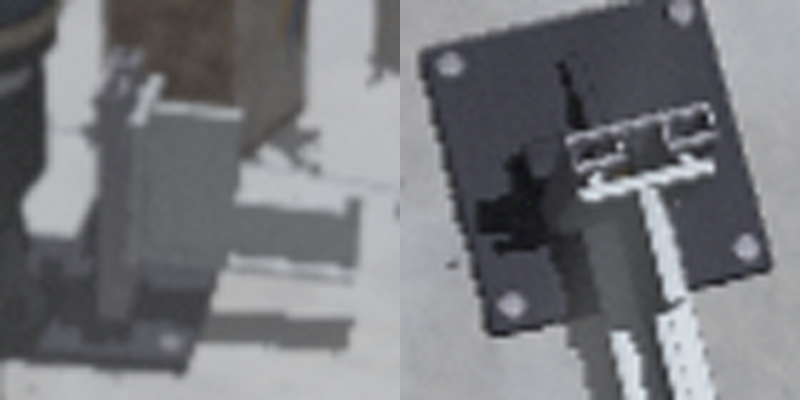

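Bracket hooked in both slots. Measure pose and tilt from the top depth.

Run:
```python
from h import *
P=cloud('top',d=np.load('fn_top.npz')['d'])
Z=cv2.medianBlur(P[...,2].astype(np.float32),3)
L=np.dstack([(P[...,:2]-O)@np.c_[e,f]*1000,P[...,2]*1000])
w=np.zeros((420,560),bool);w[140:260,290:380]=1
w&=abs(P[...,2]-Z)<.004
for nm,x0,x1,z0,z1 in(('blade',-64,-14,125,160),('arm',-135,-68,70,110),('plate/claw',-14,0,130,165),('rail',0,22,155,185)):
    q=L[w&(L[...,0]>x0)&(L[...,0]<x1)&(L[...,2]>z0)&(L[...,2]<z1)&(abs(L[...,1])<36)]
    print(nm,len(q),'x',np.percentile(q[:,0],[1,99]).round(1),'y',np.percentile(q[:,1],[2,50,98]).round(1),'z',np.percentile(q[:,2],[5,50,95]).round(1),'slope xz',np.polyfit(q[:,0],q[:,2],1)[0].round(3),'slope xy',np.polyfit(q[:,0],q[:,1],1)[0].round(4))
im=np.load('fn_top.npz')['im']
hsv=cv2.cvtColor(im,cv2.COLOR_RGB2HSV)
for n in('top','side'):
    for t in('cam','pre','fn'):
        h=cv2.cvtColor(np.load(f'{t}_{n}.npz')['im'],cv2.COLOR_RGB2HSV); a=np.zeros(h.shape[:2],bool)
        a[(slice(140,205),slice(300,350)) if n=='top' else (slice(165,215),slice(255,285))]=1
        m=a&(h[...,0]>12)&(h[...,0]<32)&(h[...,1]>130)&(h[...,2]>70)
        print(n,t,m.sum(),np.argwhere(m).mean(0) if m.any() else '')
```

```text
blade 76 x [-62.5 -15.7] y [-4.6  1.6  5.5] z [130.8 142.2 146.6] slope xz 0.066 slope xy -0.0006
arm 68 x [-133.9  -69.2] y [-3.7  1.9  4.9] z [72.1 81.3 86.6] slope xz 0.032 slope xy 0.0067
plate/claw 76 x [-13.5  -0.7] y [-29.1  -0.5  29.6] z [132.5 147.2 151. ] slope xz 0.608 slope xy -0.4115
rail 74 x [ 0.5 18.6] y [-33.1  -1.7  32.2] z [159.3 163.3 166.6] slope xz -0.087 slope xy -0.2925
top cam 0 
top pre 7 [174.71428571 328.85714286]
top fn 0 
side cam 0 
side pre 0 
side fn 0
```

Geometry matches a seated arm with the rails about 6 mm low. To verify the lock, I'll regrip softly and pull up a little, and mend if it's free.

Run:
```python
from h import *
q=list(r.get_state()['qpos']); q[0]-=0.75
r.let_go(); r.movej(q)
X=-31;y=.6
r.movel(tgt(X,y,129),quat(13.89),vel=.2); r.pause(.1)
l,F0=loc(r.get_state());np.save('F0',F0)
r.close_gripper(60);p,m,k=avg('grip',4)
z0=p[2]
for dz in (1,2,3,4):
    r.movel(tgt(p[0],p[1],z0+dz),vel=.03);pp,m,k=avg(dz,3)
    if m[2]<-11: break
```

```text
grip 38.86 [-30.96   0.66 129.14] mean [-1.6  2.2  3.9] pk [2.1 2.4 4.5]
1 39.18 [-31.     0.7  129.93] mean [ 1.1  1.2 -3.1] pk [1.4 2.2 3.5]
2 39.51 [-31.06   0.78 130.42] mean [  4.8   0.6 -11.6] pk [ 6.1  1.2 12. ]
```

Run:
```python
from h import *
r.movel(tgt(-31.06,.7,132.1),vel=.03);avg('pull',3)
r.movel(tgt(-31.0,.66,129.1),vel=.03);avg('down',3)
r.movel(tgt(-31.0,.66,127.6),vel=.03);avg('press',3)
r.movel(tgt(-31.0,.66,129.1),vel=.03);avg('back',2)
r.let_go(); r.movel(tgt(-31,.66,215),vel=.2)
q=list(r.get_state()['qpos']); q[0]+=0.75; r.movej(q); st('aside')
for n in('top','side'):
    im,d=r.camera(n);np.savez('f2_'+n,im=im,d=d)
im=np.load('f2_side.npz')['im'];a=cv2.resize(im[145:215,245:315,::-1],(400,400),interpolation=cv2.INTER_CUBIC)
im=np.load('f2_top.npz')['im'];b=cv2.resize(im[140:210,290:360,::-1],(400,400),interpolation=cv2.INTER_CUBIC)
cv2.imwrite('pics/f2.png',np.hstack([a,b]))
```

```text
pull 39.83 [-31.11   0.87 130.64] mean [  9.6  -1.4 -22.1] pk [ 9.9  2.2 22.4]
down 40.16 [-30.95   0.66 129.25] mean [ 1.   1.4 -0.6] pk [1.2 1.8 1.6]
press 40.48 [-30.89   0.58 128.91] mean [-5.6  4.3 15.9] pk [ 5.8  4.6 16.1]
back 40.78 [-30.97   0.59 129.22] mean [-0.7  1.4  3.8] pk [1.  1.5 4. ]
aside 43.75 [0.5194 0.3361 0.1961] F [ 0.03 -0.96  0.37] M [ 0.01 -0.03  0.02] w 0.0856
```

View pics/f2.png

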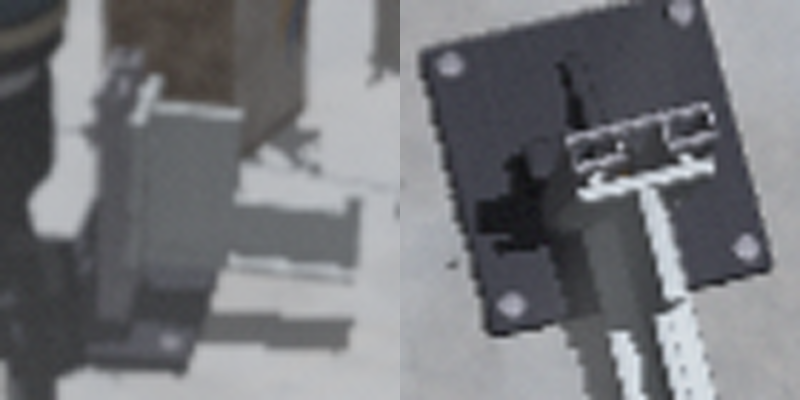

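The upward pull of 22 N was held with about 0.5 mm of give, and the press of 16 N is held too, so the arm is locked both ways. It looks unchanged in both views and the robot is clear. Handing in.

Run:
```python
from h import *
r.close_job(); st('done')
```

```text
the job is handed in; nothing more can be done
the job is handed in; nothing more can be done
```

The shelf arm is hooked in both upper slots and appears locked on the stand, and I handed the job in at about 44 s of the 54 s. I never saw the catch itself (the back plate hides it) and got no reading of its joint, so the lock is judged from forces only.

**What I did**
- I gripped the arm at its grip point and carried it to the stand.
- I felt for the slots. At the first height the claws were blocked with about 18 N; 2.5 mm lower they went in freely. The uprights sit about 6 mm low.
- I lowered the arm and pressed it to 22 N in the grip. A pull-up test then showed it was not locked, because it had tilted and slid 2–3 mm in the fingers.
- I let go so it could settle, then pressed on the top of the blade with closed fingertips, up to about 26 N.

**Last checks**
- **Lock:** after regripping, an upward pull of about 22 N and a downward press of about 16 N were both held with under 1 mm of movement. In the earlier, unlocked test it had lifted freely.
- **Pose:** the pictures show both claws in the slots. The grip point is about 6–7 mm below the marked seat and within about 1–2 mm sideways.
- **Clear of the robot:** the gripper was open and well to the side when I handed in.

**What disagreed or is uncertain**
- There was force chatter up to about 19 N part of the way down, which I did not fully explain.
- The arm hangs slightly nose-down. My estimates were 0.03–0.06 rad, against the limit of 0.1, and the depth data there were noisy.
- I did not measure the bystanders' positions again at the end; I kept the moves clear of them.

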